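Take the spent label core off the bottle labeller's reel spindle

ROBOT

A 7-joint arm with a two-finger parallel gripper is mounted at the origin on the work surface. World frame = base frame: x ahead of the robot, y to its left, z up, the work surface at z = 0. Lengths are in m, angles in rad, forces in N, time in s.
With the tool pointing down it reaches from about 0.4 to 0.9 m from the base axis. Payload 5.5 kg.
Tool frame: the origin (TCP) lies midway between the tips of the shut fingers; the grasp point (between the pads) lies 19 mm behind it; z points along the fingers, y is the direction in which the jaws open and shut (so a half turn about z gives the same grasp; the last joint's range is limited). The gripper opens to 92 mm and grips with 3 to 60 N. Pads are 19 mm wide; open, the fingers measure 130 mm over their backs; the gripper's body (75 mm by 190 mm) begins 47 mm behind the grasp point.
Start: joints at [-1.059, 0.501, -0.427, 1.55, 0.221, 1.138, -0.21], TCP at [0.16, 0.63, 0.227] pointing down, gripper open.
Joint ranges: [-2.88, 2.88], [-0.31, 2.03], [-1.54, 1.56], [0.2, 2.42], [-1.41, 4.55], [0.19, 2.02], [-2.57, 2.57]. Speed limits (rad/s): [2.57, 2.57, 3.14, 3.14, 3.14, 3.14, 3.14].

INTERFACE

Orientations are given as a unit quaternion [x, y, z, w].
In Python, from cell import robot, optics gives the robot as it stands. The module is installed in compiled form; this text tells all that it offers.
- The arm moves only by the tool move_arm, never from a script. Its argument "deltas" is a list of rows, each a list of 3 entries, a list of its own where there are three numbers: the shift along the tool's x, y, z in m, then the turn, a rotation vector about the tool's x, y, z in rad, then the opening, from -1 (shut) to 1 (fully open). A call has 1 to 12 rows; each row shifts and turns the commanded pose from where the row before left it, along the tool's axes as they then stand; what a row does not reach is not made up. A row lasts 1/12 s, in which the tool goes at most 41.7 mm and 7.16 degrees, less where a joint would pass 70% of its speed; a pose out of reach is approached as far as the arm can. A call with a gripper value outside its range is refused whole. The fingers move at their own pace and stop on an object; the grip force is fixed at half the most. Time passes only in rows, so rows that do not move let the fingers close. It gives the time, the measured TCP pose, the force and the opening at its end, in the units of the state.
- robot.state(): the state, without advancing time (a new reading comes with each control period).
- optics.read_camera(name): name is "scene" or "top" or "wrist"; returns a dict with "pixels" (420x560x3 uint8, blue, green, red), "fx", "fy", "cx", "cy" (pixels), "T" (4x4, takes a point from camera to world coordinates). Camera axes: x right, y down, z forward; pixel columns grow to the right and rows downward; lengths in m; the calibration is good to about 2 mm. A picture is of the moment at which its call begins. There is no depth.
- robot.job_done(): hands the job in, once; it reports no verdict.
The state is a dict: "time": time; "q": joint angles; "qd": joint speeds; "joint_efforts": joint torques, N m; "ee_pos": TCP position; "orientation": TCP orientation; "wrist_force": force on the tool from outside, world axes, zero at the start; "moment": the same for the moment, N m; "finger_gap": finger opening in m.
Only numpy, scipy, OpenCV 4.12 (cv2) and the standard library are available. Lean on these libraries where they do the work, as an engineer would, in place of code of your own. Each camera call takes 0.05 s, during which the arm holds its last target.

TASK

The label roll on the bottle labeller has run out and the bare cardboard core has to come off. Find out which way the black wing knob on top of the reel spindle undoes by trying it gently, without dragging the braked red reel disc round with it, and back it off about half a turn, until the jaw lips are drawn in clear of the core's bore. Then lift the core off and stand it upright in the blue tray with the other spent core, leaving that core standing and the bottles and the fresh roll where they are.

Things in the scene. Friction and masses are not known exactly. Their poses are not given: they have to be found in the camera images.
- knob_grip (a point): Black wing knob on the reel spindle: bar 34 mm long, 12 thick, 21 tall, to grip across its thickness. Point: bar's middle, on the upright spindle axis; x along the bar, z up. 163 mm over the bench; rises 2.5 mm per turn undone. Underside 9 mm above the core's rim. Thread hand unmarked: the right way it turns at 0.15 N m; the wrong way it is seated hard and drags the braked spindle at 0.4 N m.
- knob (a joint): How far the wing knob is undone relative to the spindle, rad: 0 = tight (every start), growing as it is undone, whichever way that is; end stop at 4.2. Each rad draws the three jaws in by 1.6 mm: from about 2.5 rad their lips no longer stand out past the 36 mm steel barrel that the core slides off, so nothing catches.
- spindle (a joint): Turn of the reel spindle with its red disc, jaws and knob against the brake, rad, positive anticlockwise from above; it starts anywhere within 1.4 rad of 0 and should stay there. A few degrees while trying the knob do no harm; an eighth of a turn is too much.
- labeller: Bottle labeller, white base 260 x 485 mm, 60 mm high, fixed. Origin on the bench under the spindle axis, z up; the base spans x -130 to 130, y -115 to 370 mm. On the spindle lies a red reel disc 210 mm across, its top face 74 mm above the bench. Rollers, motor and control box, up to 205 mm high, stand at y above 125 mm.
- core: Spent cardboard core: tube 52 mm outside, 40 mm bore, 70 mm tall, 30 to 65 g, standing on the red disc round the three-jaw chuck, under the knob. Origin: centre of its underside, z up. Three brass jaw lips reach 2 mm over its rim (3.7 mm above it) and hold it down while the knob is tight. The loosened knob passes through the bore; the core is clear when lifted 105 mm.
- tray: Blue open tray 260 x 180 mm outside, 45 mm high, walls and floor 5 mm, fixed to the bench. Origin at the centre of its underside, x along its length, z up; the other spent core stands in its +x half, its -x half is free.
- old_core: The other spent core, same size and shape, standing in the tray; origin at the centre of its underside.
- new_roll: Fresh red label roll, 110 mm outside, 70 mm tall, 0.42 kg, lying flat on the bench; origin at the centre of its underside.
- bottle_a: Sauce bottle with red cap and yellow label, 54 mm diameter, 165 mm tall, standing; origin at the centre of its underside.
- bottle_b: A second such bottle; origin at the centre of its underside.
- disc_edge (a point): A point on the red disc's top face, 100 mm from the spindle axis, next to the rim; it goes round with the disc.
Not all that is in view belongs to the job. Leave any green or pink look-alike of the core alone. Leave any orange look-alike of the old_core alone.

How it is judged:
On the way, in this order (a step that is already met when the one before it is completed fails the run):
1. the wing knob is backed off about half a turn (at least 2.4 rad) with the core still on the spindle (value of joint knob above 2.4 rad and distance of core from where it was at the start of the episode below 0.02 m), for 0.2 s.
2. the core has been lifted clear above the knob (z of core in the frame of labeller above 0.176 m), for 0.1 s.
At the end, for the whole second after the job is handed in: The core stands upright (within 6 degrees, right way up) and at rest on the floor of the blue tray, the other spent core still stands upright in the tray, and the wing knob is still backed off (2.3 rad or more) (x of core in the frame of tray between -0.13 and 0.13 m and y of core in the frame of tray between -0.09 and 0.09 m and z of each of core, old_core in the frame of tray below 0.009 m and angle between each of core, old_core's own z axis and vertical below 0.1 rad and linear speed of core below 0.02 m/s and value of joint knob above 2.3 rad); the robot touches nothing.
It fails at once if the braked spindle is dragged round by an eighth of a turn or more (distance of disc_edge from where it was at the start of the episode above 0.0765 m).
It fails at once if the other spent core is knocked over (angle between old_core's own z axis and vertical above 0.6 rad).
It fails at once if a bottle or the fresh roll is moved by more than 30 mm (distance of any of bottle_a, bottle_b, new_roll from where it was at the start of the episode above 0.03 m).
It also fails if it takes over 70 s, if anything falls off the work surface, if the arm or the gripper's body presses on something with over 40 N, if the wrist force passes 120 N, or if a joint passes its speed limit or range.

## Working session

There is one attempt and no reset: what is moved stays moved. The work goes in short steps, Python scripts to look and compute and a tool call to move; the robot and the scene stay as the last step left them, time stands still between calls to the robot, and variables do not carry over. Pictures are saved under pics/ and viewed, and the job is handed in when it is done.

Besides the shell and the picture viewer there is one more tool, called after ">>>" as a command line: name --argument value ..., lists and objects as JSON in quotes. move_arm: Moves the arm, as the interface text tells. Its arguments: {"type":"object","properties":{"deltas":{"type":"array"}},"required":["deltas"]}

```bash
mkdir -p pics
python3 - <<'E'
from cell import robot, optics
import cv2, numpy as np
for n in ["scene","top","wrist"]:
    c=optics.read_camera(n); cv2.imwrite(f"pics/{n}0.png",c["pixels"]); print(n,c["fx"],c["cx"],c["cy"]); print(np.round(c["T"],4).tolist())
print(robot.state())
E
```

```text
scene 403.12362439219385 282.14901927441605 208.8682405993537
[[-0.567, 0.5818, -0.5831, 1.1795], [0.8235, 0.3866, -0.4151, 0.3577], [-0.016, -0.7156, -0.6984, 0.9039], [0.0, 0.0, 0.0, 1.0]]
top 495.71100164711993 285.0975841813281 204.31713963610625
[[-0.0026, -0.9949, 0.1006, 0.4072], [-0.9999, 0.0009, -0.0167, -0.0804], [0.0165, -0.1006, -0.9948, 1.4959], [0.0, 0.0, 0.0, 1.0]]
wrist 292.48604009619146 281.1636773843034 205.6310734938852
[[0.2458, 0.9391, 0.2402, 0.0969], [0.9693, -0.2379, -0.0621, 0.6481], [-0.0012, 0.2481, -0.9687, 0.3834], [0.0, 0.0, 0.0, 1.0]]
{'time': 0.15, 'q': array([-1.0587992 ,  0.50162546, -0.4268058 ,  1.55117376,  0.22078751,
        1.13826363, -0.21030523]), 'qd': array([-0.00114991, -0.0034573 , -0.00222104, -0.001816  , -0.00040172,
       -0.00074827,  0.00059422]), 'joint_efforts': array([-6.54626769e-03, -5.67105818e+01, -5.82516521e+00, -2.79453975e+01,
       -6.87302020e-02,  2.65334174e-02,  1.23010732e-04]), 'ee_pos': array([0.15996863, 0.62948274, 0.225934  ]), 'orientation': array([ 1.24076854e-01,  9.92272353e-01, -7.04705073e-04, -1.20909223e-04]), 'wrist_force': array([ 0.23812236,  0.31610268, -0.32582539]), 'moment': array([ 0.0155876 , -0.03673922,  0.0226495 ]), 'finger_gap': 0.09142294678733483}
```

View pics/scene0.png

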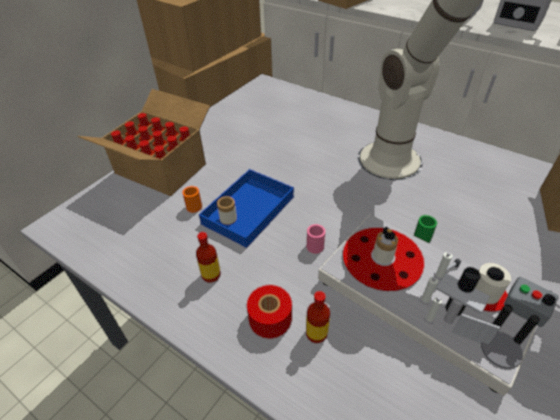

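View pics/top0.png

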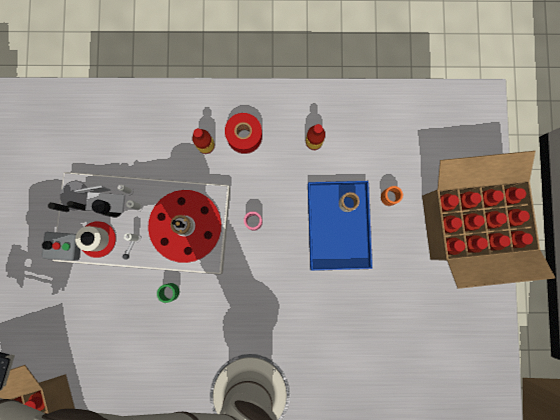

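View pics/wrist0.png

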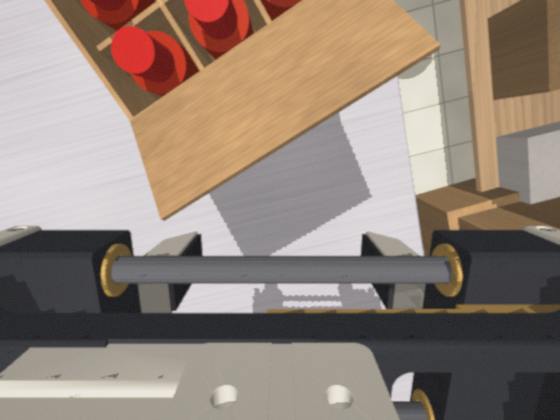

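```bash
cat > h.py <<'E'
import numpy as np, cv2
from cell import robot, optics
def ray(c,u,v):
    T=np.array(c["T"]); d=np.array([(u-c["cx"])/c["fx"],(v-c["cy"])/c["fy"],1.0]); return T[:3,3],T[:3,:3]@d
def onplane(c,u,v,z):
    o,d=ray(c,u,v); return o+d*(z-o[2])/d[2]
def proj(c,p):
    T=np.array(c["T"]); q=T[:3,:3].T@(np.array(p)-T[:3,3]); return np.array([c["fx"]*q[0]/q[2]+c["cx"],c["fy"]*q[1]/q[2]+c["cy"]])
def tri(c1,p1,c2,p2):
    o1,d1=ray(c1,*p1);o2,d2=ray(c2,*p2)
    s=np.linalg.lstsq(np.c_[d1,-d2],o2-o1,rcond=None)[0]
    a,b=o1+d1*s[0],o2+d2*s[1]; return (a+b)/2,np.linalg.norm(a-b)
def crop(img,x0,y0,x1,y1,k,name):
    cv2.imwrite("pics/"+name,cv2.resize(img[y0:y1,x0:x1],None,fx=k,fy=k,interpolation=cv2.INTER_CUBIC))
E
python3 - <<'E'
from h import *
t=optics.read_camera("top");s=optics.read_camera("scene")
a=cv2.resize(t["pixels"][186:266,140:228],None,fx=4.5,fy=4.5,interpolation=cv2.INTER_CUBIC)
b=cv2.resize(s["pixels"][215:295,340:428],None,fx=4.5,fy=4.5,interpolation=cv2.INTER_CUBIC)
cv2.imwrite("pics/c1.png",np.hstack([a,b]))
# disc
def red(im):
    b,g,r=[im[...,i].astype(int) for i in range(3)]; return ((r>110)&(g<50)&(b<50)).astype(np.uint8)*255
for c,n,seed in [(t,"top",(215,226)),(s,"scene",(400,270))]:
    m=red(c["pixels"]); m=cv2.morphologyEx(m,cv2.MORPH_CLOSE,np.ones((3,3)))
    k,l,st,ce=cv2.connectedComponentsWithStats(m)
    i=l[seed[1],seed[0]]; print(n,i,st[i])
    cn=max(cv2.findContours((l==i).astype(np.uint8),cv2.RETR_EXTERNAL,cv2.CHAIN_APPROX_NONE)[0],key=len)
    P=np.array([onplane(c,p[0][0],p[0][1],.074)[:2] for p in cn],np.float32)
    print(cv2.minEnclosingCircle(P), cv2.fitEllipse(P))
# tray
for c,n in [(t,"top"),(s,"scene")]:
    im=c["pixels"].astype(int); m=((im[...,0]>90)&(im[...,2]<60)&(im[...,1]<100)).astype(np.uint8)
    k,l,st,ce=cv2.connectedComponentsWithStats(m); i=1+np.argmax(st[1:,4]); print(n,st[i])
    cn=max(cv2.findContours((l==i).astype(np.uint8),cv2.RETR_EXTERNAL,cv2.CHAIN_APPROX_NONE)[0],key=len)
    P=np.array([onplane(c,p[0][0],p[0][1],.045)[:2] for p in cn],np.float32)
    print(cv2.minAreaRect(P))
E
```

```text
top 5 [ 149  190   72   72 3301]
((0.49075624346733093, 0.1841251254081726), 0.10405921936035156) ((0.49089547991752625, 0.18419848382472992), (0.20359142124652863, 0.20409731566905975), 113.77849578857422)
scene 12 [ 343  228   80   62 2676]
((0.48769012093544006, 0.18473149836063385), 0.10394719243049622) ((0.4901646077632904, 0.1846388578414917), (0.19324049353599548, 0.1999703198671341), 178.445556640625)
top [ 308  181   64   89 4771]
((0.49456000328063965, -0.2629351317882538), (0.2572270631790161, 0.17882472276687622), 1.4215584993362427)
scene [ 200  170   93   70 2497]
((0.5051734447479248, -0.2618604302406311), (0.28239700198173523, 0.180010586977005), 1.3202813863754272)
```

View pics/c1.png

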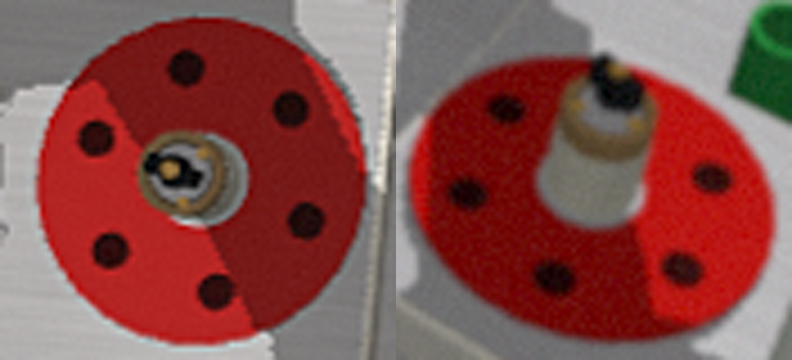

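Top view candidates for the core: the spent cardboard core under the black knob on the red disc at (182,226), old core in the tray at (349,202), pink at (253,220), green at (168,293), orange at (391,196), and the roll inside the fresh label roll at (243,131). The core is the cardboard one on the red disc. The close crop shows the black bar, brass lips and grey chuck on top of it. The bar lies about 65° from world x.

>>> move_arm --deltas '[[[0, 0, -0.04], [0, 0, 0], 1], [[0, 0, -0.04], [0, 0, 0], 1], [[-0.0306, -0.025, 0], [0, 0, 0], 1], [[-0.0306, -0.025, 0], [0, 0, 0], 1], [[-0.0306, -0.025, 0], [0, 0, 0], 1], [[-0.0306, -0.025, 0], [0, 0, 0], 1], [[-0.0306, -0.025, 0], [0, 0, 0], 1], [[-0.0306, -0.025, 0], [0, 0, 0], 1], [[-0.0306, -0.025, 0], [0, 0, 0], 1], [[-0.0306, -0.025, 0], [0, 0, 0], 1], [[-0.0306, -0.025, 0], [0, 0, 0], 1], [[-0.0306, -0.025, 0], [0, 0, 0], 1]]'

```text
time: 1.25
ee_pos: [0.3958, 0.3106, 0.307]
orientation: [0.124, 0.992, 0.0, 0.0]
wrist_force: [0.2, 0.5, 0.3]
finger_gap: 0.0918
```

>>> move_arm --deltas '[[[-0.0306, -0.025, 0], [0, 0, 0], 1], [[-0.0306, -0.025, 0], [0, 0, 0], 1], [[-0.0306, -0.025, 0], [0, 0, 0], 1], [[-0.0306, -0.025, 0], [0, 0, 0], 1], [[0, 0, 0], [0, 0, 0.12], 1], [[0, 0, 0], [0, 0, 0.12], 1], [[0, 0, 0], [0, 0, 0.12], 1], [[0, 0, 0], [0, 0, 0.12], 1], [[0, 0, 0], [0, 0, 0.12], 1], [[0, 0, 0], [0, 0, 0.12], 1], [[0, 0, 0], [0, 0, 0.12], 1], [[0, 0, 0], [0, 0, 0.12], 1]]'

```text
time: 2.25
ee_pos: [0.4889, 0.1853, 0.3067]
orientation: [0.571, 0.821, -0.0, -0.0]
wrist_force: [0.3, -0.1, 0.7]
finger_gap: 0.0918
```

>>> move_arm --deltas '[[[0, 0, 0], [0, 0, 0.12], 1], [[0, 0, 0], [0, 0, 0.12], 1], [[0, 0, 0], [0, 0, 0.12], 1], [[0, 0, 0], [0, 0, 0.12], 1], [[0, 0, 0], [0, 0, 0.12], 1], [[0, 0, 0], [0, 0, 0.12], 1], [[0, 0, 0], [0, 0, 0.08], 1], [[0, 0, 0], [0, 0, 0], 1]]'

```text
time: 2.92
ee_pos: [0.4889, 0.1853, 0.3067]
orientation: [0.845, 0.536, -0.0, -0.0]
wrist_force: [0.3, -0.1, 0.4]
finger_gap: 0.0917
```

Run:
```python
from h import *
c=optics.read_camera("wrist"); cv2.imwrite("pics/w1.png",c["pixels"])
print(robot.state()); print(np.round(c["T"],3).tolist()); print(proj(c,[.49,.184,.174]))
```

```text
{'time': 2.9667, 'q': array([-0.43561877,  0.16863445,  0.02481323,  1.78238388, -0.00451689,
        1.19076482, -0.84548685]), 'qd': array([ 0.00487239, -0.001787  , -0.00585531,  0.0025375 ,  0.0003415 ,
        0.00233583,  0.0447809 ]), 'joint_efforts': array([-1.71128585e-02, -4.00841439e+01,  4.31905724e-01, -2.93756980e+01,
       -6.45205239e-02, -4.41991200e-02, -6.11985214e-01]), 'ee_pos': array([0.48891678, 0.18536872, 0.30667217]), 'orientation': array([ 8.43303661e-01,  5.37437373e-01, -6.48274375e-05, -2.56358340e-05]), 'wrist_force': array([ 0.53727934,  0.09566223, -0.36406547]), 'moment': array([-0.1295716 ,  0.12878573, -0.00069525]), 'finger_gap': 0.09190647652093278}
[[0.905, -0.413, -0.105, 0.518], [-0.426, -0.877, -0.224, 0.247], [0.0, 0.247, -0.969, 0.464], [0.0, 0.0, 0.0, 1.0]]
[282.48693116 201.21860914]
```

View pics/w1.png

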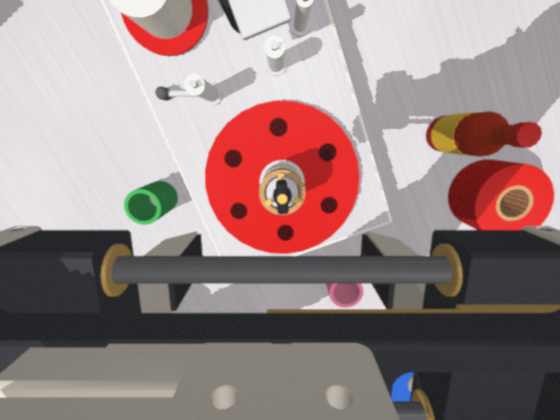

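Run:
```python
from h import *
im=cv2.imread("pics/w1.png"); crop(im,245,150,325,230,8,"w1c.png")
```

```text
(no output)
```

View pics/w1c.png

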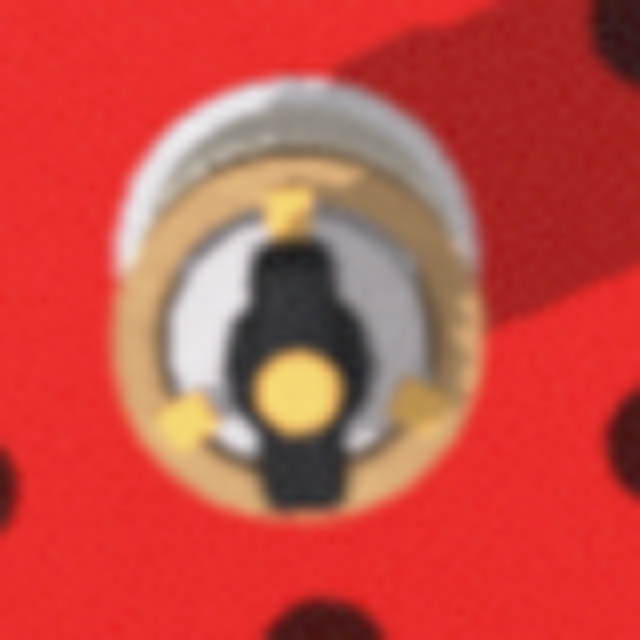

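Run:
```python
from h import *
c=optics.read_camera("wrist");t=optics.read_camera("top");s=optics.read_camera("scene")
for z in (.174,.178): print(z,onplane(c,282.4,198.8,z), proj(c,[.4889,.1854,z]))
print(onplane(c,(290)/8+245-.4,(335)/8+150-.4,.144))
# brass knob top in top & scene from c1 (crop 4.5)
pt=(140+171/4.5-.4,186+168/4.5-.4); ps=(340+(619-396)/4.5-.4,215+68/4.5-.4)
print(pt,onplane(t,*pt,.176),onplane(s,*ps,.176),tri(t,pt,s,ps))
```

```text
0.174 [0.49098429 0.18636491 0.174     ] [280.94468818 200.47670438]
0.178 [0.49135743 0.18720853 0.178     ] [280.942187   201.39182066]
[0.49014985 0.18837884 0.144     ]
(177.6, 222.93333333333334) [0.49112796 0.18326918 0.176     ] [0.48717661 0.18401493 0.176     ] (array([0.49052002, 0.1837362 , 0.17888325]), np.float64(0.002223968821049873))
```

The wrist view shows the knob's bar at (282,197), nearly vertical in the image, tilted about 2°. I'm aligning to it and descending.

>>> move_arm --deltas '[[[0, 0.0015, 0.02], [0, 0, -0.038], 1], [[0, 0, 0.03], [0, 0, 0], 1], [[0, 0, 0.03], [0, 0, 0], 1], [[0, 0, 0.03], [0, 0, 0], 1], [[0, 0, 0.02], [0, 0, 0], 0.5], [[0, 0, 0.015], [0, 0, 0], 0], [[0, 0, 0.008], [0, 0, 0], -0.2], [[0, 0, 0], [0, 0, 0], -0.4], [[0, 0, 0], [0, 0, 0], -0.4], [[0, 0, 0], [0, 0, 0], -0.4]]'

```text
time: 3.95
ee_pos: [0.4914, 0.1851, 0.1549]
orientation: [0.833, 0.553, 0.001, 0.0]
wrist_force: [0.2, -0.5, 0.2]
finger_gap: 0.0565
```

Run:
```python
from h import *
c=optics.read_camera("wrist");s=optics.read_camera("scene")
crop(s["pixels"],330,180,450,270,6,"s2.png"); cv2.imwrite("pics/w2.png",c["pixels"])
```

```text
(no output)
```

View pics/w2.png

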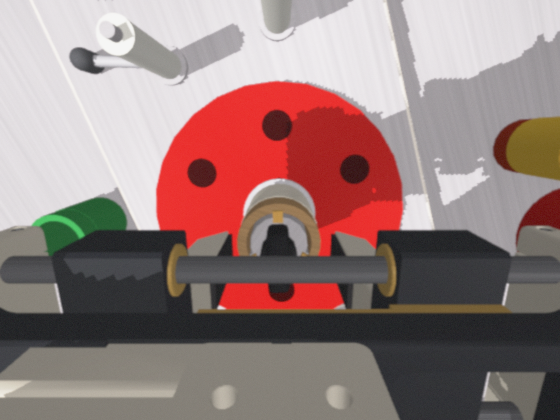

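View pics/s2.png

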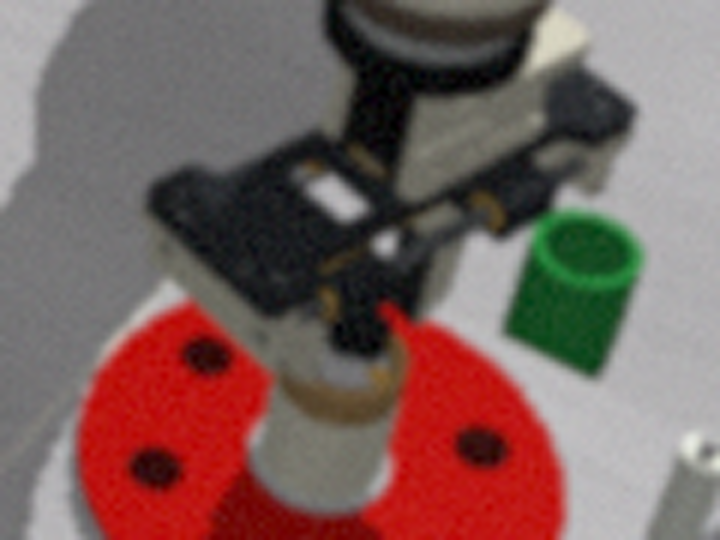

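The wrist view shows the bar at about (281,262), centred between the fingers (fingers at about 192–230 and 335–372). I'm closing.

>>> move_arm --deltas '[[[0, 0, 0], [0, 0, 0], -0.7], [[0, 0, 0], [0, 0, 0], -0.8], [[0, 0, 0], [0, 0, 0], -1], [[0, 0, 0], [0, 0, 0], -1], [[0, 0, 0], [0, 0, 0], -1], [[0, 0, 0], [0, 0, 0], -1], [[0, 0, 0], [0, 0, 0], -1], [[0, 0, 0], [0, 0, 0], -1]]'

```text
time: 4.72
ee_pos: [0.4897, 0.1851, 0.1539]
orientation: [0.833, 0.553, -0.0, -0.0]
wrist_force: [-4.0, 0.1, 5.1]
finger_gap: 0.0196
```

Run:
```python
from h import *
c=optics.read_camera("wrist"); cv2.imwrite("pics/w3.png",c["pixels"])
s=robot.state(); print(s)
```

```text
{'time': 4.7667, 'q': array([-0.42669741,  0.33427863,  0.01733335,  1.94612779, -0.00846556,
        0.86226018, -0.80425643]), 'qd': array([ 0.00029453,  0.00097421,  0.00045477, -0.00037438,  0.00086316,
       -0.00037001, -0.00122448]), 'joint_efforts': array([ 1.28452241e+00, -4.27941048e+01,  1.92003094e+00, -2.44872218e+01,
        6.93568625e-01, -1.38548959e+00,  1.81185891e-02]), 'ee_pos': array([0.48967989, 0.18509517, 0.15387929]), 'orientation': array([ 8.33339468e-01,  5.52761195e-01, -4.32418477e-04, -4.53079451e-04]), 'wrist_force': array([-5.24779958,  0.12190607,  6.36086749]), 'moment': array([ 0.11047201,  1.16511861, -0.06418958]), 'finger_gap': 0.019886751702876564}
```

View pics/w3.png

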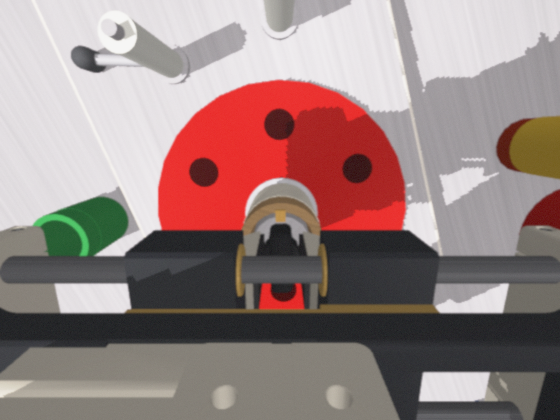

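Run:
```python
from h import *
a=cv2.imread("pics/w2.png"); b=cv2.imread("pics/w3.png")
f=lambda i:cv2.resize(i[195:310,232:332],None,fx=4,fy=4,interpolation=cv2.INTER_CUBIC)
cv2.imwrite("pics/w23.png",np.hstack([f(a),f(b)]))
```

```text
(no output)
```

View pics/w23.png

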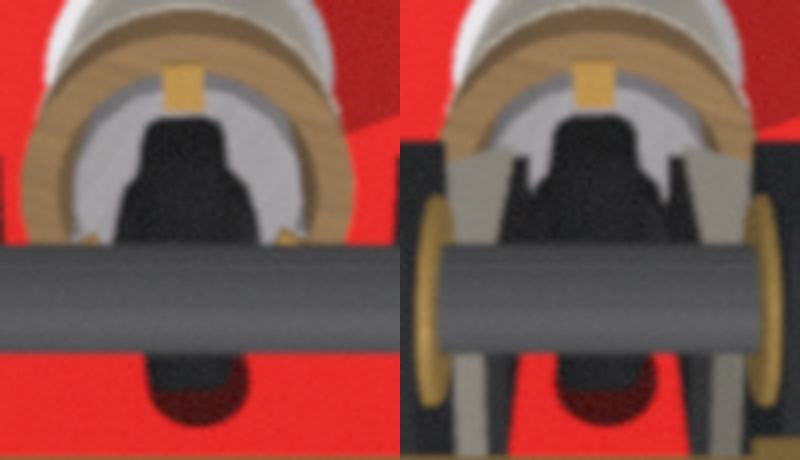

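>>> move_arm --deltas '[[[0, 0, 0], [0, 0, 0], -0.4], [[0, 0, 0], [0, 0, 0], -0.3], [[0, 0, 0], [0, 0, 0], -0.3], [[0, 0, -0.009], [0, 0, 0], -0.3], [[0, 0, 0], [0, 0, 0], -1], [[0, 0, 0], [0, 0, 0], -1], [[0, 0, 0], [0, 0, 0], -1], [[0, 0, 0], [0, 0, 0], -1], [[0, 0, 0], [0, 0, 0], -1], [[0, 0, 0], [0, 0, 0], -1]]'

```text
time: 5.6
ee_pos: [0.49, 0.1855, 0.164]
orientation: [0.833, 0.553, 0.0, -0.0]
wrist_force: [-5.2, -0.7, 11.7]
finger_gap: 0.0117
```

Run:
```python
from h import *
s=robot.state(); print(s)
```

```text
{'time': 5.6, 'q': array([-0.42714398,  0.3205561 ,  0.01735297,  1.93805215, -0.00819726,
        0.88299228, -0.80430507]), 'qd': array([-0.00153021, -0.00061102, -0.00124807,  0.00133825, -0.00137666,
        0.00014008, -0.00057345]), 'joint_efforts': array([  1.28000099, -39.3087852 ,   1.83064543, -23.38326037,
         0.48923224,  -1.78624716,  -0.13377994]), 'ee_pos': array([0.48997147, 0.18549126, 0.16396354]), 'orientation': array([ 8.33169803e-01,  5.53017080e-01,  1.01919577e-04, -4.21657421e-04]), 'wrist_force': array([-5.20532533, -0.65574307, 11.67566619]), 'moment': array([-0.07213145,  1.29149874,  0.11481042]), 'finger_gap': 0.011699903875502573}
```

Gap is now 11.7 mm, so the fingers are on the bar. The earlier 20 mm was the hub. I'll relax the side load, then make a gentle trial turn.

>>> move_arm --deltas '[[[0, -0.0006, -0.001], [0, 0, 0], -1], [[0, 0, 0], [0, 0, 0], -1], [[0, 0, 0], [0, 0, 0], -1]]'

```text
time: 5.85
ee_pos: [0.4898, 0.1855, 0.1641]
orientation: [0.833, 0.553, 0.0, -0.0]
wrist_force: [-3.0, 0.8, 5.5]
finger_gap: 0.0115
```

```bash
cat > st.py <<'E'
from h import *
s=robot.state()
o=s["orientation"]; print(s["time"],"yaw(bar dir) deg",round(np.degrees(2*np.arctan2(o[1],o[0])),2),"F",np.round(s["wrist_force"],1),"M",np.round(s["moment"],3),"q7",round(s["q"][6],3),"tau7",round(s["joint_efforts"][6],3),"gap",round(s["finger_gap"],4),"p",np.round(s["ee_pos"],4))
E
python3 st.py
```

```text
5.85 yaw(bar dir) deg 67.12 F [-3.   0.8  5.5] M [0.243 0.672 0.162] q7 -0.805 tau7 -0.146 gap 0.0115 p [0.4898 0.1855 0.1641]
```

>>> move_arm --deltas '[[[0, 0, 0], [0, 0, -0.015], -1], [[0, 0, 0], [0, 0, -0.015], -1], [[0, 0, 0], [0, 0, -0.015], -1], [[0, 0, 0], [0, 0, 0], -1]]'

```text
time: 6.18
ee_pos: [0.4898, 0.1855, 0.1641]
orientation: [0.821, 0.571, 0.0, -0.0]
wrist_force: [-3.9, 1.8, 5.8]
finger_gap: 0.0114
```

```bash
python3 st.py
```

```text
6.1833 yaw(bar dir) deg 69.65 F [-3.9  1.8  5.8] M [ 0.226  0.739 -0.358] q7 -0.763 tau7 0.526 gap 0.0114 p [0.4898 0.1855 0.1641]
```

CCW shows about 0.36–0.4 N m, the wrong-way level. Now I'll try CW.

>>> move_arm --deltas '[[[0, 0, 0], [0, 0, 0.015], -1], [[0, 0, 0], [0, 0, 0.015], -1], [[0, 0, 0], [0, 0, 0.015], -1], [[0, 0, 0], [0, 0, 0], -1]]'

```text
time: 6.52
ee_pos: [0.4899, 0.1854, 0.1641]
orientation: [0.834, 0.552, 0.0, -0.0]
wrist_force: [-2.6, 0.8, 6.8]
finger_gap: 0.0115
```

```bash
python3 st.py; python3 -c "
from h import *
c=optics.read_camera('wrist'); cv2.imwrite('pics/w4.png',c['pixels'])"
```

```text
6.5167 yaw(bar dir) deg 67.06 F [-2.6  0.8  6.8] M [0.253 0.687 0.166] q7 -0.806 tau7 -0.318 gap 0.0115 p [0.4899 0.1854 0.1641]
```

>>> move_arm --deltas '[[[0, 0, 0], [0, 0, 0.02], -1], [[0, 0, 0], [0, 0, 0.02], -1], [[0, 0, 0], [0, 0, 0.02], -1], [[0, 0, 0], [0, 0, 0.02], -1], [[0, 0, 0], [0, 0, 0], -1]]'

```text
time: 6.98
ee_pos: [0.4899, 0.1854, 0.1641]
orientation: [0.855, 0.519, 0.0, -0.0]
wrist_force: [-2.1, 1.3, 6.0]
finger_gap: 0.0116
```

```bash
python3 st.py; python3 -c "
from h import *
c=optics.read_camera('wrist'); cv2.imwrite('pics/w5.png',c['pixels'])"
```

```text
6.9833 yaw(bar dir) deg 62.47 F [-2.1  1.3  6. ] M [0.21  0.627 0.107] q7 -0.881 tau7 -0.374 gap 0.0116 p [0.4899 0.1854 0.1641]
```

Run:
```python
from h import *
c=optics.read_camera("wrist")
T5=np.array(c["T"])
# holes in w5 -> world angles; for w4 rotate the camera about TCP axis by the yaw difference
def holes(f,T):
    im=cv2.imread(f).astype(int); m=((im.max(2)<75)).astype(np.uint8); m[228:]=0
    k,l,st,ce=cv2.connectedComponentsWithStats(m); cc=dict(c); cc["T"]=T
    for i in range(1,k):
        if st[i,4]>150:
            p=onplane(cc,*ce[i],.074); d=p[:2]-[.4903,.185]
            print(f,np.round(ce[i],1),st[i,4],np.round(np.hypot(*d),4),round(np.degrees(np.arctan2(d[1],d[0])),2))
holes("pics/w5.png",T5)
a=np.radians(67.06-62.47); R=np.eye(4); R[:2,:2]=[[np.cos(a),-np.sin(a)],[np.sin(a),np.cos(a)]]
p=np.array([.4899,.1854,0]); S=np.eye(4); S[:3,3]=p; Si=np.eye(4); Si[:3,3]=-p
holes("pics/w4.png",S@R@Si@T5)
a+=0; holes("pics/w3.png",S@R@Si@T5)
```

```text
pics/w5.png [350.2 161.4] 546 0.0726 9.98
pics/w4.png [353.6 167.1] 542 0.0724 10.06
pics/w3.png [356.9 168. ] 588 0.0744 8.38
```

With the tool turned 4.6° clockwise, the disc hole stayed at 10.0° and the moment was about 0.11–0.17 N m. So clockwise from above undoes the knob, and I'm continuing that way.

>>> move_arm --deltas '[[[0, 0, 0], [0, 0, 0.06], -1], [[0, 0, 0], [0, 0, 0.08], -1], [[0, 0, 0], [0, 0, 0.08], -1], [[0, 0, -0.0001], [0, 0, 0.08], -1], [[0, 0, 0], [0, 0, 0.08], -1], [[0, 0, 0], [0, 0, 0.08], -1], [[0, 0, -0.0001], [0, 0, 0.08], -1], [[0, 0, 0], [0, 0, 0.08], -1], [[0, 0, 0], [0, 0, 0], -1]]'

```text
time: 7.83
ee_pos: [0.4903, 0.185, 0.1644]
orientation: [0.973, 0.231, 0.0, -0.0]
wrist_force: [-1.9, 0.7, 6.6]
finger_gap: 0.0117
```

```bash
python3 st.py
```

```text
7.8333 yaw(bar dir) deg 26.74 F [-1.9  0.7  6.6] M [-0.079  0.461 -0.029] q7 -1.461 tau7 -1.045 gap 0.0117 p [0.4903 0.185  0.1644]
```

>>> move_arm --deltas '[[[0, 0, 0], [0, 0, 0.06], -1], [[0, 0, 0], [0, 0, 0.08], -1], [[0, 0, 0], [0, 0, 0.08], -1], [[0, 0, -0.0001], [0, 0, 0.08], -1], [[0, 0, 0], [0, 0, 0.08], -1], [[0, 0, 0], [0, 0, 0.08], -1], [[0, 0, -0.0001], [0, 0, 0.08], -1], [[0, 0, 0], [0, 0, 0.08], -1], [[0, 0, 0], [0, 0, 0.08], -1], [[0, 0, 0], [0, 0, 0.08], -1], [[0, 0, -0.0001], [0, 0, 0.08], -1], [[0, 0, 0], [0, 0, 0], -1]]'

```text
time: 8.83
ee_pos: [0.4903, 0.1842, 0.1647]
orientation: [0.981, -0.196, 0.0, 0.0]
wrist_force: [-1.1, -2.2, 7.3]
finger_gap: 0.0117
```

```bash
python3 st.py; python3 -c "
from h import *
c=optics.read_camera('wrist'); cv2.imwrite('pics/w6.png',c['pixels']); t=optics.read_camera('top'); crop(t['pixels'],130,170,240,280,5,'t6.png')"
```

```text
8.8333 yaw(bar dir) deg -22.56 F [-1.1 -2.2  7.3] M [-0.388  0.643  0.052] q7 -2.259 tau7 -1.043 gap 0.0117 p [0.4903 0.1842 0.1647]
```

View pics/w6.png

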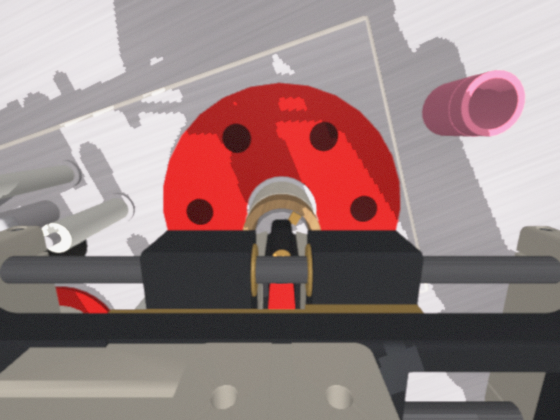

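View pics/t6.png

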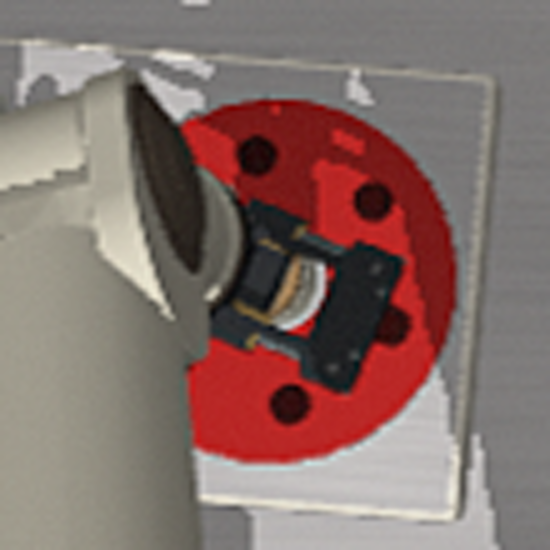

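The disc hole in the top view is still at (181,201), so the disc hasn't moved. q7 is nearing its limit, so I'll open, turn back half a turn and regrip.

>>> move_arm --deltas '[[[0, 0, 0], [0, 0, 0], 0.3], [[0, 0, 0], [0, 0, 0], 0.3], [[0, 0, 0], [0, 0, 0], 0.3], [[0, 0, -0.012], [0, 0, 0], 0.3], [[0, 0, 0], [0, 0, -0.12], 0.3], [[0, 0, 0], [0, 0, -0.12], 0.3], [[0, 0, 0], [0, 0, -0.12], 0.3], [[0, 0, 0], [0, 0, -0.12], 0.3], [[0, 0, 0], [0, 0, -0.12], 0.3], [[0, 0, 0], [0, 0, -0.12], 0.3], [[0, 0, 0], [0, 0, -0.12], 0.3], [[0, 0, 0], [0, 0, -0.12], 0.3]]'

```text
time: 9.93
ee_pos: [0.4895, 0.1842, 0.1755]
orientation: [0.959, 0.284, -0.001, 0.0]
wrist_force: [-0.6, -0.7, -0.0]
finger_gap: 0.0597
```

>>> move_arm --deltas '[[[0, 0, 0], [0, 0, -0.12], 0.3], [[0, 0, 0], [0, 0, -0.12], 0.3], [[0, 0, 0], [0, 0, -0.12], 0.3], [[0, 0, 0], [0, 0, -0.12], 0.3], [[0, 0, 0], [0, 0, -0.12], 0.3], [[0, 0, 0], [0, 0, -0.12], 0.3], [[0, 0, 0], [0, 0, -0.12], 0.3], [[0, 0, 0], [0, 0, -0.12], 0.3], [[0, 0, 0], [0, 0, -0.12], 0.3], [[0, 0, 0], [0, 0, -0.12], 0.3], [[0, 0, 0], [0, 0, -0.12], 0.3], [[0, 0, 0], [0, 0, -0.12], 0.3]]'

```text
time: 10.93
ee_pos: [0.4895, 0.1843, 0.1755]
orientation: [0.533, 0.846, -0.001, -0.0]
wrist_force: [-0.4, 0.0, 0.5]
finger_gap: 0.0598
```

>>> move_arm --deltas '[[[0, 0, 0], [0, 0, -0.12], 0.3], [[0, 0, 0], [0, 0, -0.12], 0.3], [[0, 0, 0], [0, 0, -0.12], 0.3], [[0, 0, 0], [0, 0, -0.12], 0.3], [[0, 0, 0], [0, 0, -0.12], 0.3], [[0, 0, 0], [0, 0, -0.12], 0.3], [[0, 0, 0], [0, 0, -0.022], 0.3], [[0, 0, 0], [0, 0, 0], 0.3]]'

```text
time: 11.6
ee_pos: [0.4896, 0.1843, 0.1756]
orientation: [0.194, 0.981, -0.0, -0.0]
wrist_force: [0.6, -0.7, 0.0]
finger_gap: 0.0598
```

```bash
python3 st.py; python3 -c "
from h import *
c=optics.read_camera('wrist'); cv2.imwrite('pics/w7.png',c['pixels'])"
```

```text
11.6 yaw(bar dir) deg 157.59 F [ 0.6 -0.7  0. ] M [ 0.02  -0.014 -0.017] q7 0.684 tau7 0.609 gap 0.0598 p [0.4896 0.1843 0.1756]
```

View pics/w7.png

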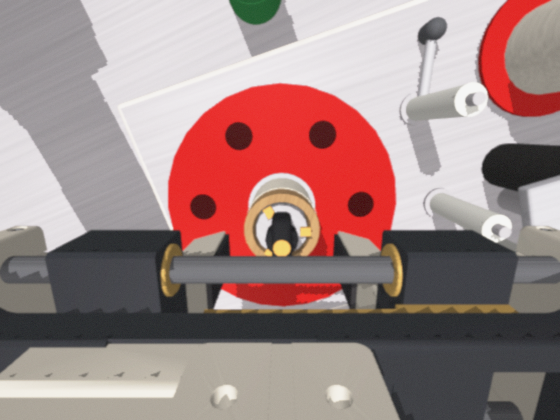

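The wrist view shows the bar upright at (282,235), centred between the fingers. I'm lowering, regripping and turning further clockwise.

>>> move_arm --deltas '[[[0, 0, 0.0105], [0, 0, 0], 0], [[0, 0, 0], [0, 0, 0], -0.4], [[0, 0, 0], [0, 0, 0], -1], [[0, 0, 0], [0, 0, 0], -1], [[0, 0, 0], [0, 0, 0], -1], [[0, 0, 0], [0, 0, 0], -1], [[0, 0, 0], [0, 0, 0], -1], [[0, 0, 0], [0, 0, 0], -1], [[0, 0, 0], [0, 0, 0], -1]]'

```text
time: 12.4
ee_pos: [0.4898, 0.1846, 0.1659]
orientation: [0.193, 0.981, -0.0, -0.0]
wrist_force: [-1.0, -0.9, 1.1]
finger_gap: 0.0118
```

```bash
python3 st.py
```

```text
12.4 yaw(bar dir) deg 157.71 F [-1.  -0.9  1.1] M [-0.289  0.141 -0.022] q7 0.681 tau7 -0.05 gap 0.0118 p [0.4898 0.1846 0.1659]
```

>>> move_arm --deltas '[[[0, 0, 0], [0, 0, 0.05], -1], [[0, 0, 0], [0, 0, 0.08], -1], [[0, 0, 0], [0, 0, 0.08], -1], [[0, 0, -0.0001], [0, 0, 0.08], -1], [[0, 0, 0], [0, 0, 0.08], -1], [[0, 0, 0], [0, 0, 0.08], -1], [[0, 0, -0.0001], [0, 0, 0.08], -1], [[0, 0, 0], [0, 0, 0.08], -1], [[0, 0, 0], [0, 0, 0.08], -1], [[0, 0, 0], [0, 0, 0], -1]]'

```text
time: 13.23
ee_pos: [0.4897, 0.1844, 0.1661]
orientation: [0.515, 0.857, -0.0, 0.0]
wrist_force: [-2.2, -2.3, 3.5]
finger_gap: 0.0117
```

```bash
python3 st.py
```

```text
13.2333 yaw(bar dir) deg 118.03 F [-2.2 -2.3  3.5] M [-0.599  0.382  0.039] q7 0.036 tau7 -1.117 gap 0.0117 p [0.4897 0.1844 0.1661]
```

>>> move_arm --deltas '[[[0, 0, 0], [0, 0, 0.05], -1], [[0, 0, 0], [0, 0, 0.08], -1], [[0, 0, -0.0001], [0, 0, 0.08], -1], [[0, 0, 0], [0, 0, 0.08], -1], [[0, 0, 0], [0, 0, 0.08], -1], [[0, 0, -0.0001], [0, 0, 0.08], -1], [[0, 0, 0], [0, 0, 0.08], -1], [[0, 0, 0], [0, 0, 0.08], -1], [[0, 0, 0], [0, 0, 0.03], -1], [[0, 0, 0], [0, 0, 0], -1], [[0, 0, 0], [0, 0, 0], -1]]'

```text
time: 14.15
ee_pos: [0.4894, 0.1843, 0.1663]
orientation: [0.756, 0.654, -0.001, 0.0]
wrist_force: [-2.8, -3.0, 6.5]
finger_gap: 0.0116
```

```bash
python3 st.py; python3 -c "
from h import *
c=optics.read_camera('wrist'); cv2.imwrite('pics/w8.png',c['pixels'])"
```

```text
14.15 yaw(bar dir) deg 81.7 F [-2.8 -3.   6.5] M [-0.824  0.743  0.117] q7 -0.556 tau7 -0.156 gap 0.0116 p [0.4894 0.1843 0.1663]
```

View pics/w8.png

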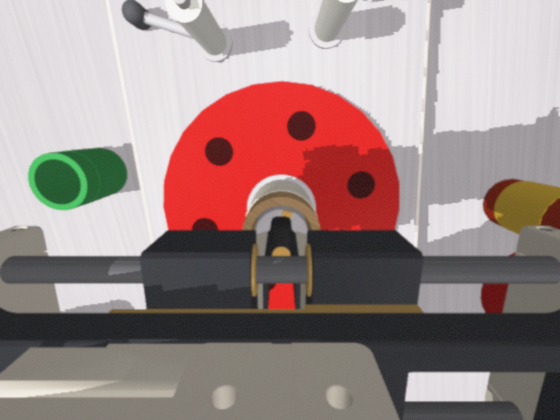

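The bar is still in line with the fingers, and the total turn is about 2.89 rad. I'll release it, rise and check the jaw lips.

>>> move_arm --deltas '[[[0, 0, 0], [0, 0, 0], 0], [[0, 0, 0], [0, 0, 0], 1], [[0, 0, 0], [0, 0, 0], 1], [[0, 0, -0.02], [0, 0, 0], 1], [[0, 0, -0.035], [0, 0, 0], 1], [[0, 0, -0.035], [0, 0, 0], 1], [[0, 0, 0], [0, 0, 0], 1], [[0, 0, 0], [0, 0, 0], 1]]'

```text
time: 14.87
ee_pos: [0.4916, 0.1858, 0.2584]
orientation: [0.757, 0.653, 0.003, 0.001]
wrist_force: [-0.2, -0.6, -0.3]
finger_gap: 0.0602
```

```bash
python3 st.py; python3 -c "
from h import *
c=optics.read_camera('wrist'); cv2.imwrite('pics/w9.png',c['pixels']);crop(c['pixels'],235,150,335,230,7,'w9c.png')
print(proj(c,[.4903,.185,.144]),proj(c,[.4898,.1845,.144]),onplane(c,281,200,.144))"
```

```text
14.8667 yaw(bar dir) deg 81.57 F [-0.2 -0.6 -0.3] M [-0.121  0.06   0.059] q7 -0.558 tau7 -0.003 gap 0.0602 p [0.4916 0.1858 0.2584]
[278.40196749 206.16344469] [277.96464748 206.73657265] [0.49365702 0.19064275 0.144     ]
```

View pics/w9c.png

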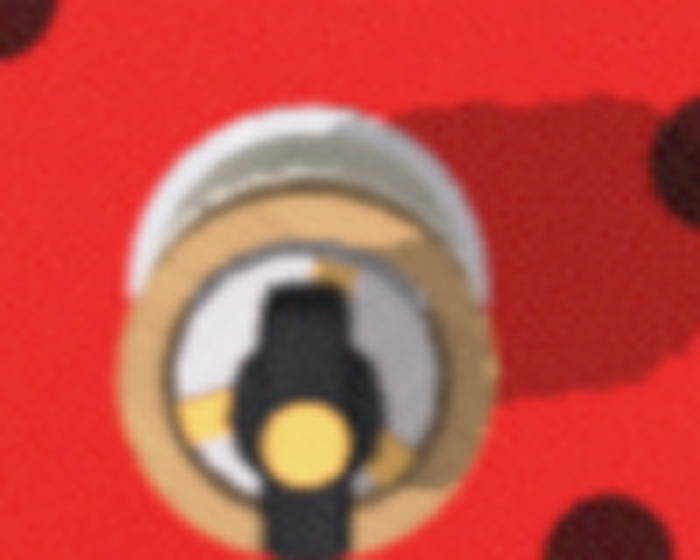

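The crop shows the three brass lips fully inside the bore, at about (333,272), (205,415) and (385,460). I'm opening fully and descending over the core.

>>> move_arm --deltas '[[[0, 0, 0], [0, 0, 0], 1], [[0, 0, 0], [0, 0, 0], 1], [[0, 0, 0], [0, 0, 0], 1], [[0, 0, 0.02], [0, 0, 0], 1], [[0, 0, 0.03], [0, 0, 0], 1], [[0, 0, 0.03], [0, 0, 0], 1], [[0, 0, 0.03], [0, 0, 0], 1], [[0, 0, 0.017], [0, 0, 0], 1], [[0, 0, 0.01], [0, 0, 0], 1], [[0, 0, 0], [0, 0, 0], 1], [[0, 0, 0], [0, 0, 0], 1]]'

```text
time: 15.83
ee_pos: [0.4898, 0.1849, 0.1189]
orientation: [0.757, 0.653, -0.0, -0.0]
wrist_force: [-0.6, 0.2, 0.3]
finger_gap: 0.0921
```

```bash
python3 st.py; python3 -c "
from h import *
c=optics.read_camera('wrist'); cv2.imwrite('pics/w10.png',c['pixels'])"
```

```text
15.8333 yaw(bar dir) deg 81.53 F [-0.6  0.2  0.3] M [-0.119  0.07   0.04 ] q7 -0.559 tau7 0.002 gap 0.0921 p [0.4898 0.1849 0.1189]
```

View pics/w10.png

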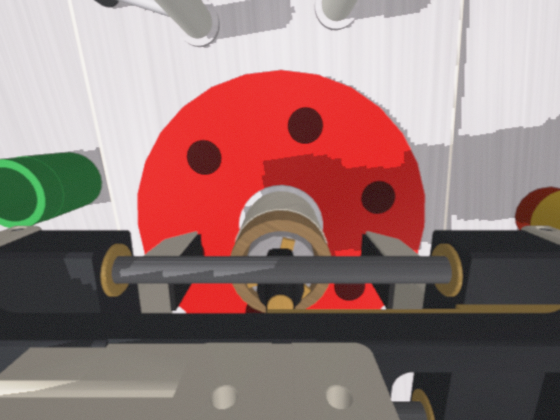

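The core is centred between the fingers at about (281,260), with the knob below the body. I'm closing on it.

>>> move_arm --deltas '[[[0, 0, 0], [0, 0, 0], 0.3], [[0, 0, 0], [0, 0, 0], 0.2], [[0, 0, 0], [0, 0, 0], -0.2], [[0, 0, 0], [0, 0, 0], -1], [[0, 0, 0], [0, 0, 0], -1], [[0, 0, 0], [0, 0, 0], -1], [[0, 0, 0], [0, 0, 0], -1], [[0, 0, 0], [0, 0, 0], -1]]'

```text
time: 16.55
ee_pos: [0.49, 0.185, 0.1193]
orientation: [0.757, 0.653, 0.0, 0.0]
wrist_force: [-0.9, -0.2, 2.1]
finger_gap: 0.0522
```

```bash
python3 st.py
```

```text
16.55 yaw(bar dir) deg 81.52 F [-0.9 -0.2  2.1] M [-0.163  0.09   0.029] q7 -0.559 tau7 0.006 gap 0.0522 p [0.49   0.185  0.1193]
```

Gripped at 52.2 mm. I'll lift slowly and check.

>>> move_arm --deltas '[[[0, 0, -0.005], [0, 0, 0], -1], [[0, 0, -0.01], [0, 0, 0], -1], [[0, 0, -0.01], [0, 0, 0], -1], [[0, 0, -0.01], [0, 0, 0], -1], [[0, 0, 0], [0, 0, 0], -1]]'

```text
time: 16.97
ee_pos: [0.4913, 0.1856, 0.1569]
orientation: [0.757, 0.653, 0.002, 0.001]
wrist_force: [0.8, 0.6, -0.5]
finger_gap: 0.0524
```

```bash
python3 st.py; python3 -c "
from h import *
c=optics.read_camera('scene'); crop(c['pixels'],310,160,450,290,4,'s11.png')"
```

```text
16.9667 yaw(bar dir) deg 81.52 F [ 0.8  0.6 -0.5] M [-0.154  0.189 -0.01 ] q7 -0.559 tau7 0.007 gap 0.0524 p [0.4913 0.1856 0.1569]
```

View pics/s11.png

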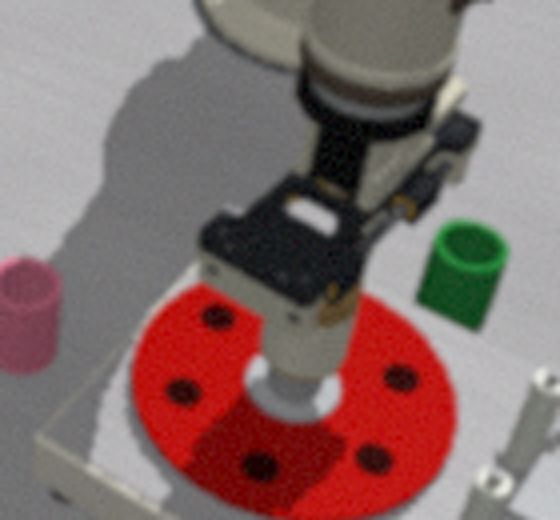

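The core is coming off freely, with the barrel visible beneath it at (292,385). I'm lifting the rest of the way.

>>> move_arm --deltas '[[[0, 0, -0.01], [0, 0, 0], -1], [[0, 0, -0.015], [0, 0, 0], -1], [[0, 0, -0.015], [0, 0, 0], -1], [[0, 0, -0.015], [0, 0, 0], -1], [[0, 0, -0.015], [0, 0, 0], -1], [[0, 0, -0.015], [0, 0, 0], -1], [[0, 0, -0.01], [0, 0, 0], -1], [[0, 0, -0.005], [0, 0, 0], -1], [[0, 0, 0], [0, 0, 0], -1], [[0, 0, 0], [0, 0, 0], -1]]'

```text
time: 17.85
ee_pos: [0.4896, 0.1848, 0.2538]
orientation: [0.757, 0.653, -0.0, -0.0]
wrist_force: [0.0, 0.2, -1.5]
finger_gap: 0.0519
```

```bash
python3 st.py
python3 - <<'E'
from h import *
c=optics.read_camera('scene'); cv2.imwrite('pics/s12.png',c['pixels'])
t=optics.read_camera('top'); cv2.imwrite('pics/t12.png',t['pixels']); crop(t['pixels'],295,170,415,280,5,'t12c.png')
im=t["pixels"].astype(int); m=((im[...,0]>90)&(im[...,2]<60)&(im[...,1]<100)).astype(np.uint8)
E
```

```text
17.85 yaw(bar dir) deg 81.52 F [ 0.   0.2 -1.5] M [-0.138  0.062 -0.007] q7 -0.559 tau7 -0.001 gap 0.0519 p [0.4896 0.1848 0.2538]
```

View pics/s12.png

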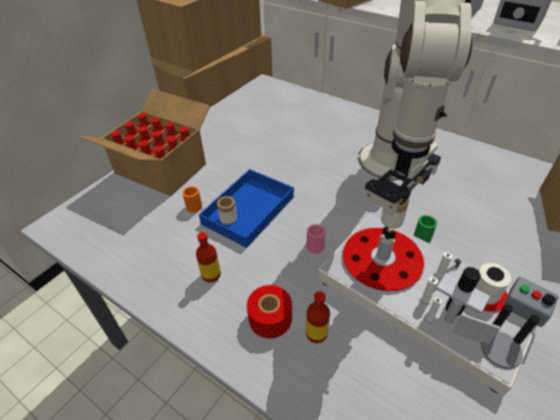

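View pics/t12c.png

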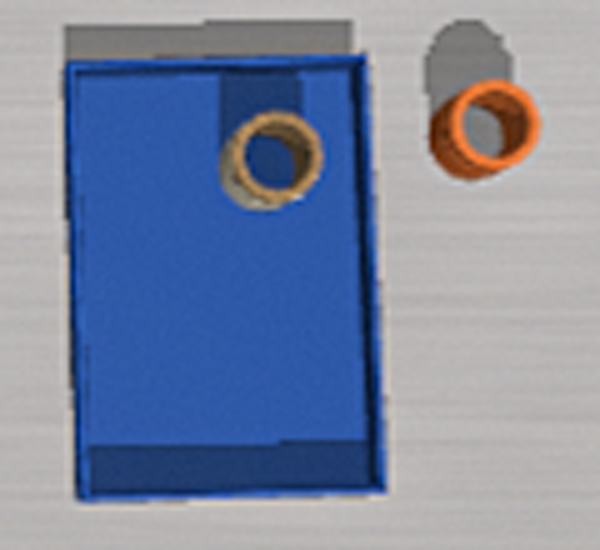

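Scene view: the core hangs in the gripper at (395,212), and the bare chuck and knob stand free at (387,245). Top view: the old core stands in the far half of the tray, and the near half is free. I'm moving over the free half.

>>> move_arm --deltas '[[[-0.015, 0.0006, 0], [0, 0, 0], -1], [[-0.0321, 0.0012, 0], [0, 0, 0], -1], [[-0.0321, 0.0012, 0], [0, 0, 0], -1], [[-0.0321, 0.0012, 0], [0, 0, 0], -1], [[-0.0321, 0.0012, 0], [0, 0, 0], -1], [[-0.0321, 0.0012, 0], [0, 0, 0], -1], [[-0.0321, 0.0012, 0], [0, 0, 0], -1], [[-0.0321, 0.0012, 0], [0, 0, 0], -1], [[-0.0321, 0.0012, 0], [0, 0, 0], -1], [[-0.0321, 0.0012, 0], [0, 0, 0], -1], [[-0.0321, 0.0012, 0], [0, 0, 0], -1], [[-0.0321, 0.0012, 0], [0, 0, 0], -1]]'

```text
time: 18.95
ee_pos: [0.4483, -0.1825, 0.2533]
orientation: [0.757, 0.653, -0.0, -0.001]
wrist_force: [0.9, 0.0, -0.4]
finger_gap: 0.0517
```

>>> move_arm --deltas '[[[-0.0321, 0.0012, 0], [0, 0, 0], -1], [[-0.0321, 0.0012, 0], [0, 0, 0], -1], [[-0.017, 0.0006, 0], [0, 0, 0], -1], [[0, 0, 0], [0, 0, 0.1], -1], [[0, 0, 0], [0, 0, 0.12], -1], [[0, 0, 0], [0, 0, 0.12], -1], [[0, 0, 0], [0, 0, 0.12], -1], [[0, 0, 0], [0, 0, 0.12], -1], [[0, 0, 0], [0, 0, 0.12], -1], [[0, 0, 0], [0, 0, 0.12], -1], [[0, 0, 0], [0, 0, 0.12], -1], [[0, 0, 0], [0, 0, 0.12], -1]]'

```text
time: 19.95
ee_pos: [0.4397, -0.2617, 0.2531]
orientation: [0.984, 0.178, -0.001, -0.0]
wrist_force: [0.8, 0.3, -0.5]
finger_gap: 0.0517
```

>>> move_arm --deltas '[[[0, 0, 0], [0, 0, 0.12], -1], [[0, 0, 0], [0, 0, 0.12], -1], [[0, 0, 0], [0, 0, 0.12], -1], [[0, 0, 0], [0, 0, 0], -1], [[0, 0, 0], [0, 0, 0], -1]]'

```text
time: 20.37
ee_pos: [0.4399, -0.2617, 0.2534]
orientation: [1.0, 0.003, -0.001, -0.0]
wrist_force: [-0.9, 0.3, -0.9]
finger_gap: 0.0516
```

```bash
python3 st.py
python3 - <<'E'
from h import *
c=optics.read_camera('scene'); cv2.imwrite('pics/s13.png',c['pixels'])
t=optics.read_camera('top'); print(onplane(t,295+278/5,170+158/5,.075))
E
```

```text
20.3667 yaw(bar dir) deg 0.38 F [-0.9  0.3 -0.9] M [ 0.029  0.051 -0.036] q7 -0.959 tau7 -0.416 gap 0.0516 p [ 0.4399 -0.2617  0.2534]
[ 0.55852614 -0.29352476  0.075     ]
```

View pics/s13.png

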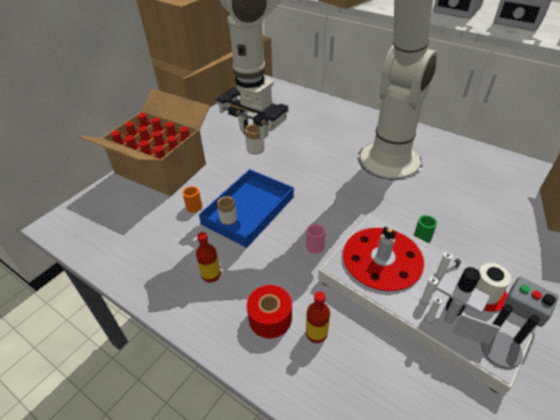

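The core hangs upright over the tray's free half, at (255,138) in the scene view. I'm lowering it.

>>> move_arm --deltas '[[[0, 0, 0.015], [0, 0, 0], -1], [[0, 0, 0.025], [0, 0, 0], -1], [[0, 0, 0.03], [0, 0, 0], -1], [[0, 0, 0.03], [0, 0, 0], -1], [[0, 0, 0.03], [0, 0, 0], -1], [[0, 0, 0.03], [0, 0, 0], -1], [[0, 0, 0.02], [0, 0, 0], -1], [[0, 0, 0.01], [0, 0, 0], -1], [[0, 0, 0.005], [0, 0, 0], -1], [[0, 0, 0.003], [0, 0, 0], -1], [[0, 0, 0], [0, 0, 0], -1], [[0, 0, 0], [0, 0, 0], -1]]'

```text
time: 21.47
ee_pos: [0.4412, -0.2625, 0.0572]
orientation: [1.0, 0.002, 0.001, 0.0]
wrist_force: [0.6, -0.1, 1.0]
finger_gap: 0.052
```

```bash
python3 st.py
python3 - <<'E'
from h import *
c=optics.read_camera('scene'); crop(c['pixels'],170,100,320,250,4,'s14.png')
E
```

```text
21.4667 yaw(bar dir) deg 0.18 F [ 0.6 -0.1  1. ] M [-0.111  0.21  -0.041] q7 -0.781 tau7 0.016 gap 0.052 p [ 0.4412 -0.2625  0.0572]
```

View pics/s14.png

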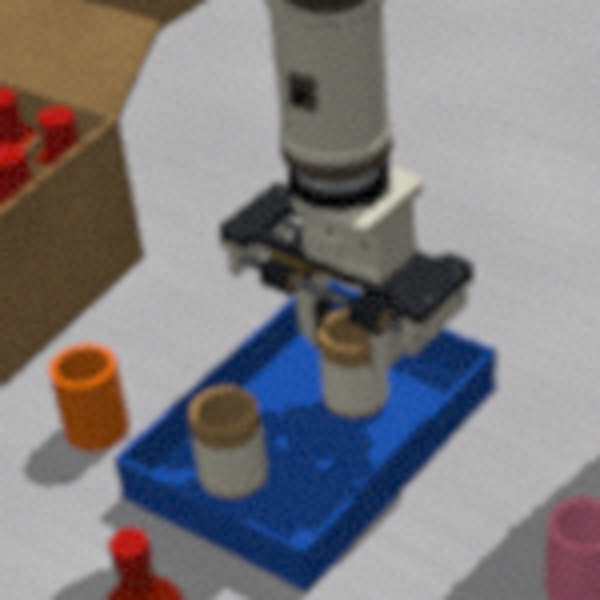

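>>> move_arm --deltas '[[[0, 0, 0.002], [0, 0, 0], -1], [[0, 0, 0.002], [0, 0, 0], -1], [[0, 0, 0], [0, 0, 0], -1], [[0, 0, 0], [0, 0, 0], -1]]'

```text
time: 21.85
ee_pos: [0.4403, -0.2619, 0.0522]
orientation: [1.0, 0.001, 0.0, -0.0]
wrist_force: [-0.9, -0.7, -1.3]
finger_gap: 0.0521
```

```bash
python3 st.py
```

```text
21.85 yaw(bar dir) deg 0.17 F [-0.9 -0.7 -1.3] M [-0.031  0.144  0.009] q7 -0.777 tau7 0.008 gap 0.0521 p [ 0.4403 -0.2619  0.0522]
```

>>> move_arm --deltas '[[[0, 0, 0.001], [0, 0, 0], -1], [[0, 0, 0], [0, 0, 0], -1], [[0, 0, 0], [0, 0, 0], -1]]'

```text
time: 22.1
ee_pos: [0.4402, -0.2619, 0.0511]
orientation: [1.0, 0.001, -0.0, -0.0]
wrist_force: [0.0, 0.8, -1.3]
finger_gap: 0.0522
```

```bash
python3 st.py
```

```text
22.1 yaw(bar dir) deg 0.16 F [ 0.   0.8 -1.3] M [-0.115  0.17   0.007] q7 -0.776 tau7 0.004 gap 0.0522 p [ 0.4402 -0.2619  0.0511]
```

>>> move_arm --deltas '[[[0, 0, 0.001], [0, 0, 0], -1], [[0, 0, 0], [0, 0, 0], -1], [[0, 0, 0], [0, 0, 0], -1]]'

```text
time: 22.35
ee_pos: [0.4404, -0.2621, 0.0503]
orientation: [1.0, 0.001, 0.0, 0.0]
wrist_force: [-0.5, -0.0, 2.4]
finger_gap: 0.0522
```

```bash
python3 st.py
```

```text
22.35 yaw(bar dir) deg 0.16 F [-0.5 -0.   2.4] M [ 0.006  0.299 -0.021] q7 -0.775 tau7 0.006 gap 0.0522 p [ 0.4404 -0.2621  0.0503]
```

>>> move_arm --deltas '[[[0, 0, 0.001], [0, 0, 0], -1], [[0, 0, 0], [0, 0, 0], -1], [[0, 0, 0], [0, 0, 0], -1]]'

```text
time: 22.6
ee_pos: [0.4404, -0.2621, 0.0502]
orientation: [1.0, 0.001, 0.0, -0.0]
wrist_force: [-4.1, 2.2, 13.4]
finger_gap: 0.0521
```

```bash
python3 st.py
```

```text
22.6 yaw(bar dir) deg 0.15 F [-4.1  2.2 13.4] M [0.373 0.893 0.028] q7 -0.774 tau7 -0.004 gap 0.0521 p [ 0.4404 -0.2621  0.0502]
```

Contact with the tray floor at TCP 0.0502, as computed. I'll ease off, then open and rise.

>>> move_arm --deltas '[[[0, 0, -0.001], [0, 0, 0], -1], [[0, 0, 0], [0, 0, 0], 0.3], [[0, 0, 0], [0, 0, 0], 0.6], [[0, 0, 0], [0, 0, 0], 1], [[0, 0, 0], [0, 0, 0], 1], [[0, 0, 0], [0, 0, 0], 1], [[0, 0, 0], [0, 0, 0], 1]]'

```text
time: 23.18
ee_pos: [0.4401, -0.262, 0.0499]
orientation: [1.0, 0.001, -0.0, -0.0]
wrist_force: [0.0, -0.6, 0.1]
finger_gap: 0.0871
```

```bash
python3 st.py
python3 - <<'E'
from h import *
c=optics.read_camera('scene'); crop(c['pixels'],170,100,320,250,4,'s15.png')
E
```

```text
23.1833 yaw(bar dir) deg 0.16 F [ 0.  -0.6  0.1] M [-0.029  0.143  0.001] q7 -0.775 tau7 0.0 gap 0.0871 p [ 0.4401 -0.262   0.0499]
```

View pics/s15.png

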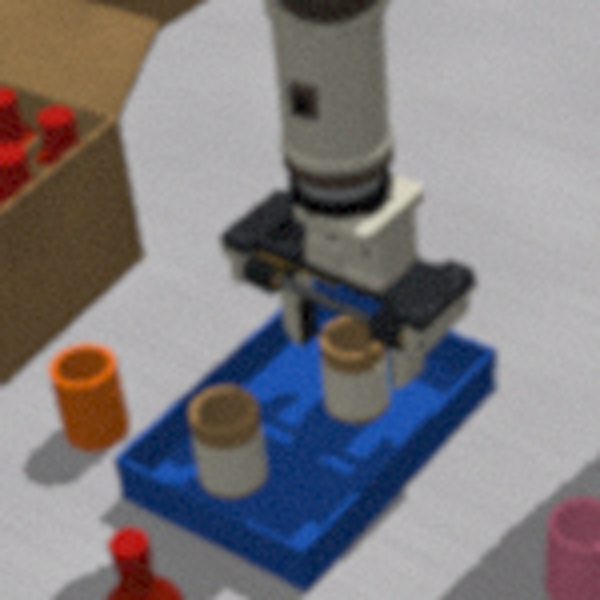

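The core stands free with its foot at about (357,412), and the fingers are clear of it. I'm rising straight up.

>>> move_arm --deltas '[[[0, 0, -0.01], [0, 0, 0], 1], [[0, 0, -0.02], [0, 0, 0], 1], [[0, 0, -0.03], [0, 0, 0], 1], [[0, 0, -0.04], [0, 0, 0], 1], [[0, 0, -0.04], [0, 0, 0], 1], [[0, 0, -0.03], [0, 0, 0], 1], [[0, 0, -0.01], [0, 0, 0], 1], [[0, 0, 0], [0, 0, 0], 1], [[0, 0, 0], [0, 0, 0], 1], [[0, 0, 0], [0, 0, 0], 1]]'

```text
time: 24.07
ee_pos: [0.4392, -0.2612, 0.2286]
orientation: [1.0, 0.002, -0.001, -0.001]
wrist_force: [0.3, -0.6, -0.5]
finger_gap: 0.0916
```

```bash
python3 st.py
python3 - <<'E'
from h import *
c=optics.read_camera('scene'); t=optics.read_camera('top')
cv2.imwrite('pics/end.png',np.hstack([cv2.resize(c['pixels'],(400,300)),cv2.resize(t['pixels'],(400,300))])); crop(c['pixels'],185,160,310,250,6,'endc.png')
crop(c["pixels"],340,215,428,295,6,'endk.png')
E
```

```text
24.0667 yaw(bar dir) deg 0.17 F [ 0.3 -0.6 -0.5] M [-0.102  0.147 -0.026] q7 -0.941 tau7 -0.003 gap 0.0916 p [ 0.4392 -0.2612  0.2286]
```

View pics/endc.png

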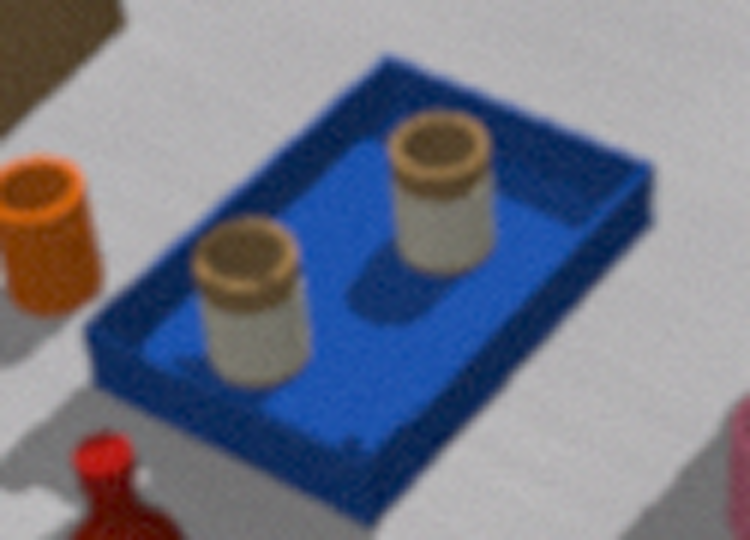

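View pics/end.png

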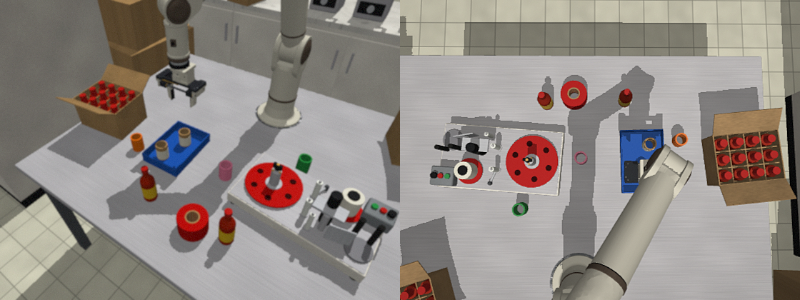

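View pics/endk.png

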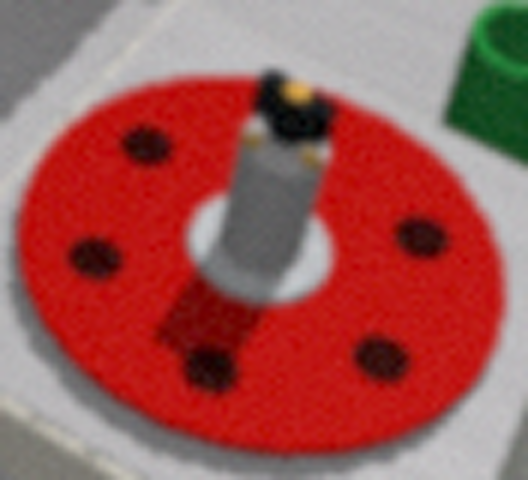

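Both cores stand upright in the tray, the new one at (445,195) and the old one at (255,300) in the tray crop. The chuck is bare, with the knob on it and the disc holes where they were at the start. The gripper touches nothing, so I'm handing in.

```bash
python3 -c "
from cell import robot
print(robot.job_done())"; python3 st.py
```

```text
the job is handed in; nothing more can be done
None
the job is handed in; nothing more can be done
```

The spent core is off the spindle and standing upright in the free half of the blue tray. I handed the job in at about 24 s and got no verdict back.

- **Which way it undoes:** I tried the knob about 2.5° anticlockwise first. The moment rose to about 0.36 N m, the wrong-way level. Clockwise (seen from above) it turned at about 0.11–0.17 N m and the red disc stayed still.
- **Backing off:** I turned it about 2.9 rad clockwise in two grips. The disc hole checked in the top view at mid-turn was in its starting position. After release, a close view showed all three jaw lips inside the core's bore.
- **Moving the core:** I lifted it about 135 mm and set it down until the tray floor was felt, at the height I had worked out.
- **Last checks:** both cores stand upright in the tray. The bottles, fresh roll and look-alikes look unmoved by eye. The gripper is clear and open about 0.18 m above where it let go.

Two things did not go cleanly. The first grip closed on the knob's 20 mm hub instead of the bar, so I reopened, raised 9 mm and gripped again. The wrist camera also put the core's rim about 3.5 mm away from where the other measurements did, along the bar's direction, which did not affect the grip.

I did not measure the final knob angle directly. The 2.9 rad comes from how far the tool turned while gripping, with no visible slip.

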